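# Check the compressor's oil with its dipstick

## Robot

A 6-joint arm with a two-finger parallel gripper is mounted at the origin on the work surface. World frame = base frame: x ahead of the robot, y to its left, z up, the work surface at z = 0. Lengths are in mm, angles in degrees, forces in N, time in s.
With the tool pointing down it reaches from about 275 to 825 mm from the base axis. Payload 4.9 kg.
Tool frame: the origin (TCP) lies on the centre line of the jaws, within the pads' length; the fingertips stand 14 mm ahead of it and the grasp point (between the pads) lies 5 mm behind it (env.nose_length is the z of the fingertips in the tool frame, in mm); z points along the fingers, y is the line along which they close (so a half turn about z gives the same grasp; the last joint's range is limited). The gripper opens to 85 mm and grips with 20 to 120 N. Pads are 22 mm wide; open, the fingers measure 114 mm over their backs; the gripper's body (76 mm by 85 mm) begins 54 mm behind the grasp point. The pads swing forward as they close: fully open they stand 13 mm farther back than shut.
Start: joints at [61.925, 18.69, -11.035, 60.275, 0, 82.311], TCP at [191.583, 515.572, 245.281] pointing down, gripper open.
Joint ranges: [-152.03, 152.03], [-55.5, 102.48], [-74.3, 77.21], [-110.64, 120.58], [-84.22, 78.4], [-180, 180]. Speed limits (degrees/s): [147.25, 147.25, 180, 180, 180, 180].

## Interface

Orientations are given as a 3x3 rotation matrix whose columns are the frame's x, y, z axes.
In Python, from station import env, viewer gives the robot as it stands.
- The arm moves only by the tool play_rows, never from a script. Its argument "plan" is a list that holds one entry, the list of rows, each a list of 7 numbers: the shift along the tool's x, y, z in m, then the turn, a rotation vector about the tool's x, y, z in rad, then the closure, from -1 (fully open) to 1 (shut). A call has 1 to 20 rows; each row shifts and turns the commanded pose from where the row before left it, along the tool's axes as they then stand; what a row does not reach is not made up. A row lasts 1/8 s, in which the tool goes at most 62.5 mm and 10.7 degrees, less where a joint would pass 70% of its speed; a pose out of reach is approached as far as the arm can. A call is refused whole if a number of a shift passes 0.0625 or a number of a turn 0.188, either way. A call with a gripper value outside its range is refused whole. The fingers move at their own pace and stop on an object; the grip force is fixed at half the most. Time passes only in rows, so rows that do not move let the fingers close. It gives the time, the measured TCP pose, the force, the opening and the grip force at its end, in the units of the state.
- env.sense(): the state, without advancing time (a new reading comes with each control period).
- viewer.get_image(name): name is "side" or "top" or "wrist"; returns the picture (420x560x3 uint8, blue, green, red); there is no depth.
- viewer.camera_info(name): a dict with "vfov" (degrees; the focal length in pixels is half the picture's height over the tangent of half this angle, whatever the lens; pixels are square), "cx", "cy" (the principal point, pixels), "k1" (the pictures are not rectified: a ray, as slopes to the right and down, at radius r is drawn at 1 + k1 r^2 times it, then the intrinsics apply), "pose" (4x4, takes a point from camera to world coordinates). Camera axes: x right, y down, z forward; pixel columns grow to the right and rows downward; lengths in mm; the calibration is good to about 2 mm. A picture is of the moment at which its call begins: read the wrist's pose just before it. camera_info takes no time and is no camera call; for the wrist camera it gives the pose at the moment of the call.
- env.close_job(): hands the job in; it is judged then, once.
The state is a dict: "time_s": time; "q": joint angles; "joint_vel": joint speeds; "effort": joint torques, N m; "eef_pos": TCP position; "eef_rot": TCP orientation; "ft_force": force on the tool from outside, world axes, zero at the start; "moment": the same for the moment, N m; "opening": finger opening in mm; "grasp_force": force on a finger pad.
Only numpy, scipy, OpenCV 4.12 (cv2) and the standard library are available. Lean on these libraries where they do the work, as an engineer would, in place of code of your own. Each camera call takes 0.05 s, during which the arm holds its last target. There are 200 camera calls.

## Task

Check the oil of the bench compressor: take the wiped dipstick from the notches of its drip tray, slide it down the slanted filler tube until its collar sits fully home on the tube's mouth, without forcing it, and draw it right out again. Finish while still holding it in the gripper for reading: level, at rest, at least 15 cm above the bench, and with its tip over the drip tray. Leave the jars, the crucible and the wash bottle where they stand.

Things in the scene. Friction and masses are not known exactly. Their poses are not given: they have to be found in the camera images.
- dipstick: Dipstick, round about its x axis, 0.1 kg: origin on the axis at the collar's seating face, x along the rod to the tip. Along x (mm): tip +140 (last 7 taper), steel rod dia 8 from +133 to 0, steel collar dia 28 from 0 to -6, neck dia 10 to -20, black handle dia 18 from -20 to -80. Starts lying level in the tray's two notches, axis 45 mm above the bench, handle sticking out towards the robot.
- dipstick_tip (a point): The tip of the dipstick: the end point of the rod, on its axis, 140 mm from the collar's seating face.
- dipstick_grip (a point): The middle of the dipstick's handle, on its axis, 50 mm behind the collar's seating face.
- filler_tube: Steel oil filler tube on the compressor's robot side, fixed. Origin: centre of its mouth, 155 mm above the bench; x runs down the tube, 45 degrees below level, away from the robot; y is level. Bore 13 mm, flared in the last 10 mm to 20 mm (25 mm outside), 152 mm deep. Dipstick home: its origin at this origin, its x along this x, any roll.
- compressor: Bench compressor, fixed. Origin on the bench below its front, x away from the robot, z up. Tube mouth at x -30 mm; dark motor dome, 177 mm across, axis at x +105, top 190 mm high, intake filter on it to 218; upright grey receiver, 110 mm across, at x +270, fittings to 218 mm high; base plate 335 x 185 mm, from x +12.
- tray: Steel drip tray, fixed, 200 (x) by 90 mm (y), walls 22 mm high. Origin: centre of its underside, on the bench; x from its notched end (robot side) to its far end. Notched end wall (x -98) and rib (x +20), both 50 mm wide and high with notches 12.5 and 10.5 mm wide, open upwards, carry the dipstick's neck and rod. The handle's middle starts near x -135, y 0, outside the tray.
- jar_a: Bystander: an open green glass jar, 68 mm across, 105 mm high; origin at the centre of its underside.
- jar_b: Bystander: another such green glass jar, 68 mm across, 105 mm high; origin at the centre of its underside.
- crucible: Bystander: a small white porcelain crucible, 48 mm across, 34 mm high; origin at the centre of its underside.
- wash_bottle: Bystander: a white plastic wash bottle, 68 mm across, 205 mm high with its spout; origin at the centre of its underside.
Mind the look-alikes: they are no part of the job. There is more than one size of the dipstick; the job needs the larger.

How it is judged (in metres and radians):
On the way, in this order (a step that is already met when the one before it is completed fails the run):
1. the dipstick is fully home in the filler tube, its collar on the mouth (x of dipstick in the frame of filler_tube between -0.003 and 0.003 m and y of dipstick in the frame of filler_tube between -0.006 and 0.006 m and z of dipstick in the frame of filler_tube between -0.006 and 0.006 m and x of dipstick_tip in the frame of filler_tube above 0.13 m and angle between the x axis of dipstick and the x axis of filler_tube, either way round below 0.1 rad), for 0.2 s.
2. the dipstick is drawn right out of the tube again, in the gripper (x of dipstick_tip in the frame of filler_tube below -0.01 m and contact force between dipstick and the fingers above 1 N), for 0.1 s.
At the end, for the whole second after the job is handed in: The gripper holds the dipstick at rest, touching neither the compressor nor the tray; its rod is level to within 15 degrees; its tip and its collar are at least 140 mm above the bench; seen from above, the tip is within the outline of the drip tray (angle between dipstick's own x axis and vertical between 1.31 and 1.83 rad and height (world z) of each of dipstick_tip, dipstick above 0.14 m and x of dipstick_tip in the frame of tray between -0.1 and 0.1 m and y of dipstick_tip in the frame of tray between -0.045 and 0.045 m and contact force between dipstick and the fingers above 1 N and contact force between dipstick and compressor below 0.1 N and contact force between dipstick and tray below 0.1 N and linear speed of dipstick below 0.03 m/s and angular speed of dipstick below 0.2 rad/s); the arm keeps its last pose, push and grip.
It fails at once if a jar was shifted by more than 30 mm or tipped (distance of jar_a from where it was at the start of the episode above 0.03 m or angle between jar_a's own z axis and vertical above 0.5 rad).
It fails at once if a jar was shifted by more than 30 mm or tipped (distance of jar_b from where it was at the start of the episode above 0.03 m or angle between jar_b's own z axis and vertical above 0.5 rad).
It fails at once if the crucible was shifted by more than 30 mm or tipped (distance of crucible from where it was at the start of the episode above 0.03 m or angle between crucible's own z axis and vertical above 0.5 rad).
It fails at once if the wash bottle was shifted by more than 30 mm or tipped (distance of wash_bottle from where it was at the start of the episode above 0.03 m or angle between wash_bottle's own z axis and vertical above 0.5 rad).
It fails at once if the dipstick was forced against the compressor with more than 50 N (contact force between dipstick and compressor above 50 N).
It also fails if it takes over 54 s, if anything falls off the work surface, if the arm or the gripper's body presses on something with over 40 N, if the wrist force passes 120 N, or if a joint passes its speed limit or range.

## Working session

There is one attempt and no reset: what is moved stays moved. The work goes in short steps, Python scripts to look and compute and a tool call to move; the robot and the scene stay as the last step left them, time stands still between calls to the robot, and variables do not carry over. Pictures are saved under pics/ and viewed, at most 10 in all, crops included, and the job is handed in when it is done.

Besides the shell and the picture viewer there is one more tool, called after "Request:" as a command line: name --argument value ..., lists and objects as JSON in quotes. play_rows: Moves the arm, as the interface text tells. Its arguments: {"type":"object","properties":{"plan":{"type":"array"}},"required":["plan"]}

```bash
ls; mkdir -p pics
python3 - <<'E'
from station import env, viewer
import cv2
for n in("side","top"):
    im=viewer.get_image(n); cv2.imwrite(f"pics/{n}0.png",im)
    print(n,viewer.camera_info(n))
print(env.sense())
print(viewer.camera_info("wrist"))
E
```

```text
pics
side {'vfov': 47.14393747396268, 'cx': 286.06023059645895, 'cy': 209.05583786818366, 'k1': -0.08443233044991903, 'pose': array([[ 6.95433540e-01, -5.27044039e-01,  4.88463686e-01,
        -3.46531381e+01],
       [-7.18573238e-01, -5.05347087e-01,  4.77783238e-01,
        -5.57322640e+02],
       [-4.96910685e-03, -6.83263421e-01, -7.30155055e-01,
         9.79306517e+02],
       [ 0.00000000e+00,  0.00000000e+00,  0.00000000e+00,
         1.00000000e+00]])}
top {'vfov': 42.53739218247598, 'cx': 280.3637641593105, 'cy': 207.96785428403226, 'k1': -0.1667337905216856, 'pose': array([[-1.53811188e-02, -9.96835490e-01,  7.79899166e-02,
         3.67455569e+02],
       [-9.99830011e-01,  1.61265837e-02,  8.93765329e-03,
         1.13629682e+01],
       [-1.01670809e-02, -7.78391881e-02, -9.96914084e-01,
         1.80058076e+03],
       [ 0.00000000e+00,  0.00000000e+00,  0.00000000e+00,
         1.00000000e+00]])}
{'time_s': 0.1, 'q': array([ 6.19281724e+01,  1.87284708e+01, -1.10869757e+01,  6.02781396e+01,
       -2.53020806e-03,  8.23109758e+01]), 'joint_vel': array([ 0.01732206, 
[... 382 characters left out ...]
201125e-03],
       [ 1.74777504e-04, -1.62460681e-03, -9.99998665e-01]]), 'ft_force': array([-0.0816433 ,  0.39013501, -0.60340871]), 'moment': array([-0.09001464, -0.01843324, -0.0004603 ]), 'grasp_force': 0.0, 'opening': 85.87795227306312}
{'vfov': 65.33438430774213, 'cx': 278.7181468642407, 'cy': 208.11149445135538, 'k1': -0.034783363586161985, 'pose': array([[ 3.48256229e-01,  8.90739084e-01,  2.92064177e-01,
         1.16304657e+02],
       [ 9.37398326e-01, -3.30453642e-01, -1.09930742e-01,
         5.43300728e+02],
       [-1.40593745e-03,  3.12064536e-01, -9.50059866e-01,
         3.73929687e+02],
       [ 0.00000000e+00,  0.00000000e+00,  0.00000000e+00,
         1.00000000e+00]])}
```

View pics/side0.png

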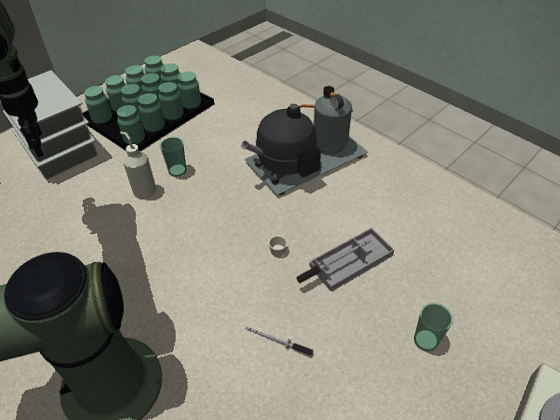

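View pics/top0.png

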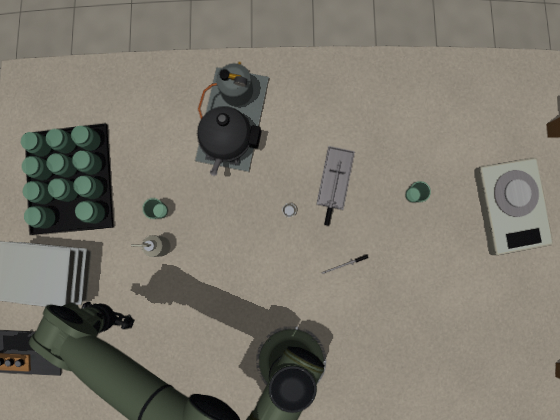

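The side view shows the tray dipstick's handle at about (308,276) and the smaller look-alike at (280,342). The tube mouth is near (247,145). In the top view the handle is at (329,214), and two stubs stick out in front of the compressor at (213,170) and (228,172).

```bash
cat > h.py <<'E'
import numpy as np, cv2
from station import env, viewer
def KD(c):
    f=210/np.tan(np.radians(c['vfov']/2)); return np.array([[f,0,c['cx']],[0,f,c['cy']],[0,0,1.]]),np.array([c['k1'],0,0,0.])
def ray(c,px):
    K,D=KD(c); p=cv2.undistortPointsIter(np.array(px,float).reshape(-1,1,2),K,D,None,None,(3,50,1e-10)).reshape(-1,2)
    d=np.c_[p,np.ones(len(p))]@c['pose'][:3,:3].T
    return c['pose'][:3,3],d/np.linalg.norm(d,axis=1,keepdims=True)
def plane(c,px,z):
    o,d=ray(c,px); return o+d*((z-o[2])/d[:,2:])
def proj(c,P):
    K,D=KD(c); R=c['pose'][:3,:3].T; t=-R@c['pose'][:3,3]
    return cv2.projectPoints(np.array(P,float).reshape(-1,1,3),cv2.Rodrigues(R)[0],t,K,D)[0].reshape(-1,2)
def tri(cs,pxs):
    A=np.zeros((3,3));b=np.zeros(3);L=[]
    for c,p in zip(cs,pxs):
        o,d=ray(c,p); M=np.eye(3)-np.outer(d[0],d[0]); A+=M;b+=M@o; L.append((o,M))
    X=np.linalg.solve(A,b); return X,[float(np.linalg.norm(M@(X-o))) for o,M in L]
E
python3 - <<'E'
from h import *
s=cv2.imread("pics/side0.png");t=cv2.imread("pics/top0.png")
def crop(im,x,y,w,h,k): return cv2.resize(im[y:y+h,x:x+w],None,fx=k,fy=k,interpolation=cv2.INTER_CUBIC)
a=crop(s,235,125,80,60,5);b=crop(t,190,130,80,60,5)
c=crop(s,290,225,108,66,3.7);d=crop(t,310,142,56,90,3)
W=np.zeros((600,800,3),np.uint8)
W[:300,:400]=a;W[:300,400:]=b
W[305:305+c.shape[0],:c.shape[1]]=c[:, :400];W[305:305+d.shape[0],420:420+d.shape[1]]=d
W=cv2.convertScaleAbs(W,alpha=1.6,beta=20)
cv2.imwrite("pics/crops.png",W)
S=viewer.camera_info("side");T=viewer.camera_info("top")
print(plane(T,[(329,214),(345,150),(213,172),(228,174),(155,209),(150,246),(290,210)],45).round())
print(plane(S,[(308,276)],45).round(),plane(S,[(247,145)],155))
E
```

```text
[[ 482. -131.   45.]
 [ 693. -189.   45.]
 [ 627.  247.   45.]
 [ 620.  198.   45.]
 [ 508.  441.   45.]
 [ 386.  458.   45.]
 [ 498.   -4.   45.]]
[[ 471. -133.   45.]] [[613.55304052 221.78343186 155.        ]]
```

View pics/crops.png

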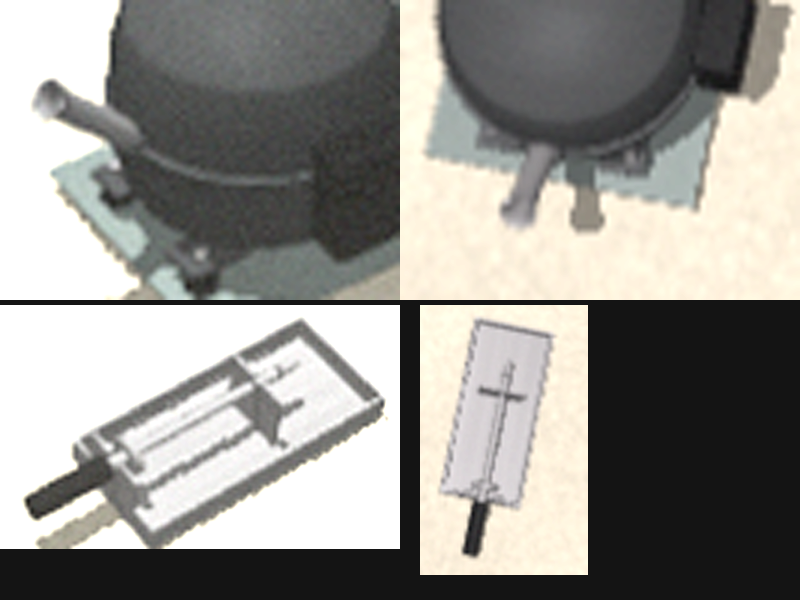

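The crops show that the second stub is only the tube's shadow. The mouth is at side (244.6,144.6) and top (213.6,172.4). Next I'll lift and go over for wrist views of the mouth.

Request:
play_rows --plan '[[[0, 0, -0.055, 0, 0, 0, -1], [0, 0, -0.055, 0, 0, 0, -1], [-0.05, -0.017, 0, 0, 0, 0, -1], [-0.05, -0.017, 0, 0, 0, 0, -1], [-0.05, -0.017, 0, 0, 0, 0, -1], [-0.05, -0.017, 0, 0, 0, 0, -1], [-0.05, -0.017, 0, 0, 0, 0, -1], [-0.05, -0.017, 0, 0, 0, 0, -1], [-0.05, -0.017, 0, 0, 0, 0, -1], [-0.05, -0.017, 0, 0, 0, 0, -1], [-0.05, -0.017, 0.01, 0, 0, 0, -1], [-0.05, -0.017, 0.01, 0, 0, 0, -1], [0, 0, 0, 0, 0, 0, -1], [0, 0, 0, 0, 0, 0, -1]]]'

```text
time_s: 1.85
eef_pos: [600.6, 182.1, 334.7]
eef_rot: [[-0.937, 0.349, -0.002], [0.349, 0.937, 0.0], [0.002, -0.0, -1.0]]
ft_force: [-0.1, -0.3, 0.1]
opening: 85.5
grasp_force: 0.0
```

Run:
```python
from h import *
import pickle
c=viewer.camera_info("wrist");im=viewer.get_image("wrist");cv2.imwrite("pics/wA.png",im);pickle.dump(c,open("wA.pkl","wb"))
s=env.sense();print(s['time_s'],s['eef_pos'],s['q'],c['pose'][:3,3],proj(c,[(612,235,155)]))
```

```text
1.9 [600.31798361 182.64681491 335.28093452] [1.01764884e+01 2.53339411e+01 1.19186223e+01 7.66266402e+01
 2.15165867e-02 3.05228487e+01] [525.64450477 210.09885682 464.17097802] [[334.08554279 179.79699975]]
```

Request:
play_rows --plan '[[[0.02, 0.05, 0, 0, 0, 0, -1], [0.02, 0.05, 0, 0, 0, 0, -1], [0, 0, 0, 0, 0, 0, -1], [0, 0, 0, 0, 0, 0, -1]]]'

```text
time_s: 2.4
eef_pos: [597.4, 290.6, 335.7]
eef_rot: [[-0.938, 0.346, 0.0], [0.346, 0.938, -0.0], [-0.0, -0.0, -1.0]]
ft_force: [-0.5, -1.3, 0.8]
opening: 85.6
grasp_force: 0.0
```

Run:
```python
from h import *
import pickle
c=viewer.camera_info("wrist");im=viewer.get_image("wrist");cv2.imwrite("pics/wB.png",im);pickle.dump(c,open("wB.pkl","wb"))
s=env.sense();print(s['time_s'],s['eef_pos'],s['q'],c['pose'][:3,3],proj(c,[(612,235,155)]))
a=cv2.imread("pics/wA.png")
W=np.hstack([a,im]);cv2.imwrite("pics/wAB.png",cv2.convertScaleAbs(cv2.resize(W,(800,300),interpolation=cv2.INTER_AREA),alpha=1.5,beta=15))
```

```text
2.45 [597.76136751 289.7375248  335.766612  ] [ 1.95085990e+01  2.98569201e+01  1.91758370e+01  7.93055271e+01
 -2.32102400e-02  3.98512961e+01] [522.1928352  318.44075286 465.05201817] [[231.92715051 218.54000794]]
```

View pics/wAB.png

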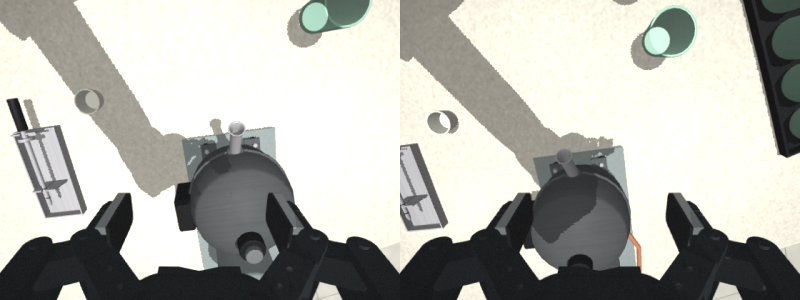

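Both wrist views show the mouth, at A (332,180) and B (232,217), and part of the tray on the left. I'll zoom in on the mouth and tube in both.

Run:
```python
from h import *
a=cv2.imread("pics/wA.png");b=cv2.imread("pics/wB.png")
f=lambda im,x,y,w,h,k:cv2.convertScaleAbs(cv2.resize(im[y:y+h,x:x+w],None,fx=k,fy=k,interpolation=cv2.INTER_CUBIC),alpha=1.3,beta=15)
W=np.hstack([f(a,305,155,50,75,8),f(b,205,190,50,75,8)]);cv2.imwrite("pics/zm.png",W)
```

```text
(no output)
```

View pics/zm.png

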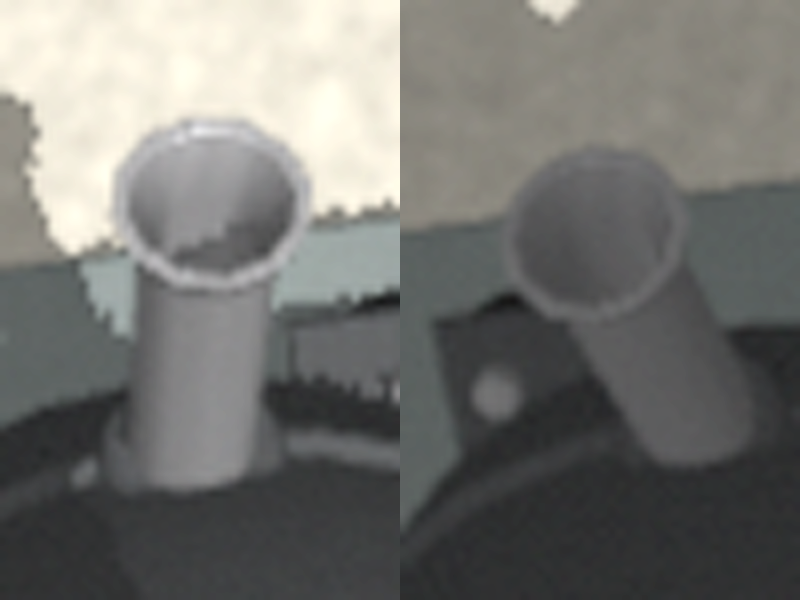

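Run:
```python
from h import *
import pickle
A=pickle.load(open("wA.pkl","rb"));B=pickle.load(open("wB.pkl","rb"));S=viewer.camera_info("side");T=viewer.camera_info("top")
g=lambda x0,y0,x,y:(x0+(x+.5)/8-.5,y0+(y+.5)/8-.5)
ma=g(305,155,213,205);mb=g(205,190,196,234)
print(tri([A,B],[ma,mb]),tri([S,T],[(244.6,144.6),(213.6,172.4)]))
aa=g(305,155,191,470);bb=g(205,190,284,415)
n=[]
for c,p,q in((A,ma,aa),(B,mb,bb)):
    _,d=ray(c,[p,q]);n.append(np.cross(d[0],d[1]))
d=np.cross(*n);d/=np.linalg.norm(d);d*=np.sign(d[0]);print(d,np.degrees(np.arctan2(d[1],d[0])),np.degrees(np.arcsin(d[2])))
# azimuth from each view assuming 45 deg elevation
for m in n:
    m=m/np.linalg.norm(m);az=np.radians(np.arange(-40,40,.1));v=np.c_[np.cos(az),np.sin(az),-np.ones_like(az)]/2**.5
    print(np.degrees(az[np.argmin(abs(v@m))]))
# base plate outline in top view
im=cv2.imread("pics/top0.png").astype(int)
hsv=cv2.cvtColor(im.astype(np.uint8),cv2.COLOR_BGR2HSV)
print(hsv[165,245],hsv[100,260],hsv[80,220], hsv[220,330],hsv[190,325],hsv[250,400])
# dipstick handle in top/side: dark pixels
for nme,c,(x,y,w,h) in(("side",S,(293,260,30,30)),("top",T,(318,204,20,24))):
    g_=cv2.cvtColor(cv2.imread(f"pics/{nme}0.png"),cv2.COLOR_BGR2GRAY)[y:y+h,x:x+w]
    mm=(g_<45).astype(np.uint8);k,l,st,ce=cv2.connectedComponentsWithStats(mm);i=1+np.argmax(st[1:,4]);print(nme,st[i],ce[i]+[x,y],plane(c,[ce[i]+[x,y]],45))
for nme,c in(("pics/wA.png",A),):
    g_=cv2.cvtColor(cv2.imread(nme),cv2.COLOR_BGR2GRAY)[120:200,0:50];mm=(g_<45).astype(np.uint8);k,l,st,ce=cv2.connectedComponentsWithStats(mm);i=1+np.argmax(st[1:,4]);p=ce[i]+[0,120];print(st[i],p,plane(c,[p],45))
```

```text
(array([611.26778791, 232.23179836, 155.22490166]), [0.0608732994089161, 0.06087329940896666]) (array([610.91951292, 230.27968554, 152.98126444]), [1.1060890750920727, 1.1060890750920571])
[ 0.71914145 -0.16912501 -0.67396759] -13.234122541159936 -42.374028832224596
-12.39999999999961
-14.699999999999642
[ 79  20 102] [80 16 97] [90 13 80] [16 38 73] [150   6 122] [ 20  36 150]
side [  4   6  24  17 157] [308.50955414 273.8343949 ] [[ 476.40179864 -130.12287134   45.        ]]
top [ 7  3  8 18 88] [328.18181818 215.55681818] [[ 477.44558392 -128.48905574   45.        ]]
[ 10  18  29  47 697] [ 24.19512195 160.41032999] [[ 475.65388721 -128.31985367   45.        ]]
```

Request:
play_rows --plan '[[[-0.014, -0.05, 0, 0, 0, 0, -1], [-0.014, -0.05, 0, 0, 0, 0, -1], [-0.014, -0.05, 0, 0, 0, 0, -1], [-0.014, -0.05, 0, 0, 0, 0, -1], [-0.014, -0.05, 0, 0, 0, 0, -1], [-0.014, -0.05, 0, 0, 0, 0, -1], [0, 0, 0, 0, 0, 0, -1], [0, 0, 0, 0, 0, 0, -1]]]'

```text
time_s: 3.45
eef_pos: [572.2, -21.4, 335.7]
eef_rot: [[-0.937, 0.35, 0.0], [0.35, 0.937, 0.0], [-0.0, 0.0, -1.0]]
ft_force: [0.5, 0.0, 0.2]
opening: 85.1
grasp_force: 0.0
```

Run:
```python
from h import *
import pickle
c=viewer.camera_info("wrist");im=viewer.get_image("wrist");cv2.imwrite("pics/wC.png",im);pickle.dump(c,open("wC.pkl","wb"))
```

Request:
play_rows --plan '[[[-0.014, -0.05, 0.02, 0, 0, 0, -1], [-0.014, -0.05, 0.02, 0, 0, 0, -1], [-0.014, -0.05, 0.02, 0, 0, 0, -1], [-0.004, -0.03, 0, 0, 0, 0, -1], [0, 0, 0, 0, 0, 0, -1], [0, 0, 0, 0, 0, 0, -1]]]'

```text
time_s: 4.25
eef_pos: [553.5, -204.1, 275.5]
eef_rot: [[-0.938, 0.347, 0.0], [0.347, 0.938, 0.0], [-0.0, 0.001, -1.0]]
ft_force: [-0.9, 0.2, 0.4]
opening: 85.3
grasp_force: 0.0
```

Run:
```python
from h import *
import pickle
c=viewer.camera_info("wrist");im=viewer.get_image("wrist");cv2.imwrite("pics/wD.png",im);pickle.dump(c,open("wD.pkl","wb"))
s=env.sense();print(s['time_s'],s['eef_pos'],s['q'])
a=cv2.imread("pics/wC.png");A=pickle.load(open("wC.pkl","rb"))
print(A['pose'][:3,3],c['pose'][:3,3])
W=[]
for im_,cc in((a,A),(im,c)):
    p=proj(cc,[(476,-129,45),(660,-175,45)]);m=p.mean(0);print(p)
    x=int(np.clip(m[0]-67,0,560-133));y=int(np.clip(m[1]-100,0,220));print(x,y)
    W.append(cv2.resize(im_[y:y+200,x:x+133],None,fx=3,fy=3,interpolation=cv2.INTER_CUBIC))
cv2.imwrite("pics/zd.png",cv2.convertScaleAbs(np.hstack(W),alpha=1.4,beta=15))
```

```text
4.3 [ 553.55251229 -203.94787594  275.59343934] [-2.74049717e+01  2.20008112e+01 -1.70538510e+00  6.62760940e+01
  2.52199948e-02 -7.14194883e+00]
[497.10453797   6.70166873 464.97905847] [ 478.25129539 -176.31610583  404.78320506]
[[171.08122248 124.31153028]
 [199.28664767 259.9939921 ]]
118 92
[[320.73093144  82.14339197]
 [331.72588634 248.77656959]]
259 65
```

View pics/zd.png

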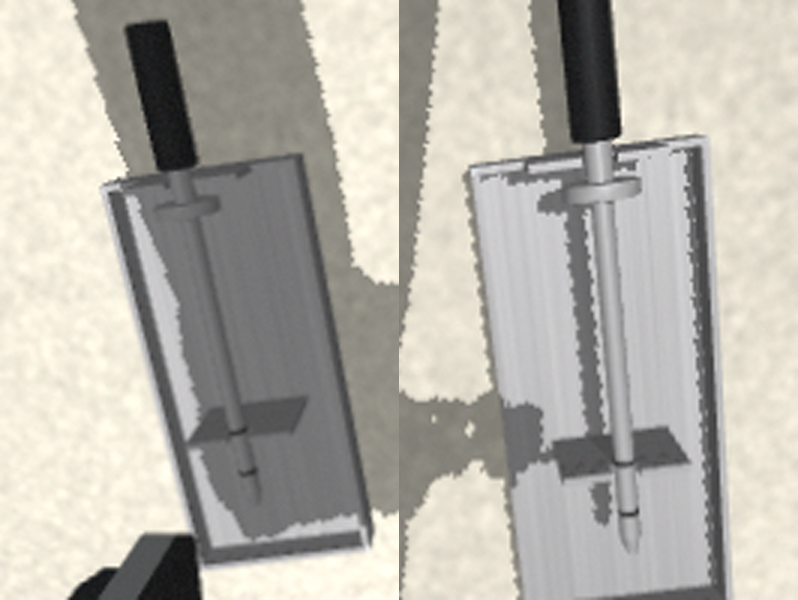

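The crop shows the tip at C (256,500) and D (632,552), the collar at C (187,207) and D (603,191), and the handle above it. I'll triangulate these.

Run:
```python
from h import *
import pickle
C=pickle.load(open("wC.pkl","rb"));D=pickle.load(open("wD.pkl","rb"))
hc=[]
for n,c in(("C",C),("D",D)):
    im=cv2.cvtColor(cv2.imread(f"pics/w{n}.png"),cv2.COLOR_BGR2GRAY);m=(im<55).astype(np.uint8)
    k,l,st,ce=cv2.connectedComponentsWithStats(m);p=proj(c,[(476,-129,45)])[0]
    i=min((i for i in range(1,k) if st[i,4]>200),key=lambda i:np.hypot(*(ce[i]-p)));hc.append(ce[i]);print(n,st[i],ce[i])
    r=cv2.minAreaRect(np.argwhere(l==i)[:,::-1].astype(np.float32));print(r)
g=lambda x0,y0,x,y:(x0+(x+.5)/3-.5,y0+(y+.5)/3-.5)
H,e=tri([C,D],hc);print("handle",H,e)
t=tri([C,D],[g(118,92,256,500),g(259,65,233,552)]);print("tip",t)
col=tri([C,D],[g(118,92,187,207),g(259,65,204,191)]);print("collar",col)
for p in(t[0],col[0]):
    v=p-H;print(np.linalg.norm(v),np.degrees(np.arctan2(v[1],v[0])),np.degrees(np.arcsin(v[2]/np.linalg.norm(v))))
```

```text
C [160  99  49  56 855] [173.18245614 126.90877193]
((184.01480102539062, 126.16633605957031), (55.16415786743164, 47.121700286865234), 88.72696685791016)
D [ 311   50   22   63 1070] [321.46261682  80.81401869]
((321.3592834472656, 80.88180541992188), (62.28668975830078, 17.542495727539062), 85.03025817871094)
handle [ 477.40370643 -127.97372123   44.35101523] [2.3855475951399794, 2.385547595140039]
tip (array([ 660.68489763, -169.46120745,   44.80543205]), [1.1196104865325776, 1.119610486532338])
collar (array([ 521.82400728, -137.73833924,   47.17241408]), [0.5121717645697857, 0.5121717645698135])
187.91863413882857 -12.754516231439407 0.1385503407036793
45.56831337737326 -12.397762484853155 3.5497848837844708
```

Handle middle is at about (476,-128,45), with azimuth −12.8°. I'll pre-grasp with the tool leaned 35° forward.

Request:
play_rows --plan '[[[0, 0, 0, 0, 0, -0.131, -1], [0, 0, 0, 0, -0.153, 0, -1], [0, 0, 0, 0, -0.153, 0, -1], [0, 0, 0, 0, -0.153, 0, -1], [0, 0, 0, 0, -0.152, 0, -1], [0.0415, 0.0114, 0.008, 0, 0, 0, -1], [0.0415, 0.0114, 0.008, 0, 0, 0, -1], [0.0415, 0.0114, 0.008, 0, 0, 0, -1], [0.0415, 0.0114, 0.008, 0, 0, 0, -1], [0.0415, 0.0114, 0.008, 0, 0, 0, -1], [0, 0, 0, 0, 0, 0, -1], [0, 0, 0, 0, 0, 0, -1]]]'

```text
time_s: 5.8
eef_pos: [424.0, -117.3, 124.7]
eef_rot: [[-0.797, 0.221, 0.561], [0.18, 0.975, -0.128], [-0.576, -0.001, -0.818]]
ft_force: [0.7, 0.4, 0.2]
opening: 85.7
grasp_force: 0.0
```

Run:
```python
from h import *
import pickle
c=viewer.camera_info("wrist");im=viewer.get_image("wrist");cv2.imwrite("pics/wE.png",im);pickle.dump(c,open("wE.pkl","wb"))
s=env.sense();R=s['eef_rot'];p=s['eef_pos'];print(s['time_s'],p,R,s['q'])
az=np.radians(-12.8);u=np.array([np.cos(az),np.sin(az),0]);G=np.array([476,-128,45.])
print("stick in tool",u@R,"grip-in-tool minus 5z",(G-p)@R+[0,0,5])
print(proj(c,[G-30*u,G+30*u,G+50*u,G+190*u]))
pts=proj(c,[G-30*u,G+30*u,G+50*u,G+190*u])
for q in pts.astype(int): cv2.circle(im,tuple(map(int,q)),2,(0,0,255),-1)
cv2.imwrite("pics/wEm.png",cv2.convertScaleAbs(im,alpha=1.4,beta=15))
```

```text
5.85 [ 424.63188315 -117.88647925  125.21781697] [[-0.79681345  0.22164092  0.56210642]
 [ 0.18038867  0.97512759 -0.12878711]
 [-0.57666997 -0.00122167 -0.81697629]] [-32.69075853   0.93138705 -70.94828976 -15.47132423  11.25695025
 -16.49978793]
stick in tool [-8.16976961e-01  9.49532188e-05  5.76670301e-01] grip-in-tool minus 5z [  3.50403498   1.62130326 100.71289362]
[[280.2189456  185.51717737]
 [279.91073361 234.46958569]
 [279.83145262 247.00751975]
 [279.45860008 305.67770728]]
```

View pics/wEm.png

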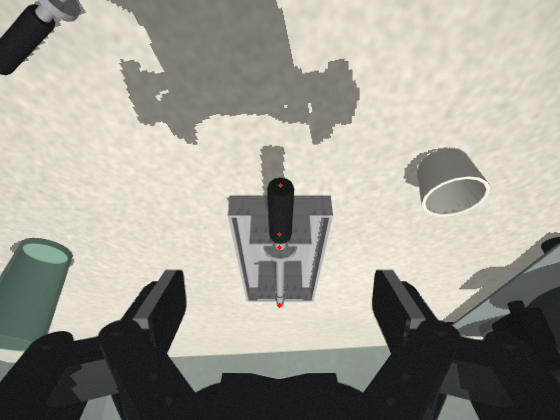

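The wrist view shows the handle at (280,210) centred between the jaws, and my predicted points lie on it. I'll approach along the tool's z, watching q3.

Request:
play_rows --plan '[[[0.001, 0.0005, 0.02, 0, 0, 0, -1], [0.001, 0.0005, 0.02, 0, 0, 0, -1], [0.001, 0.0005, 0.02, 0, 0, 0, -1]]]'

```text
time_s: 6.22
eef_pos: [456.9, -124.2, 73.8]
eef_rot: [[-0.796, 0.223, 0.563], [0.181, 0.975, -0.13], [-0.577, -0.001, -0.817]]
ft_force: [0.3, -0.0, -0.1]
opening: 85.4
grasp_force: 0.0
```

Run:
```python
from h import *
s=env.sense();R=s['eef_rot'];p=s['eef_pos'];print(p,s['q']);G=np.array([476,-128,45.])
print((G-p)@R+[0,0,5])
```

```text
[ 456.91161127 -124.20799329   73.8065155 ] [-30.3245549   14.83202776 -70.80779128 -29.65446898   9.91790394
 -14.44687493]
[ 0.74656652  0.58968676 39.75134735]
```

Request:
play_rows --plan '[[[0, 0, 0.02, 0, 0, 0, -1], [0, 0, 0.02, 0, 0, 0, -1], [0, 0, 0, 0, 0, 0, -1], [0, 0, 0, 0, 0, 0, 1], [0, 0, 0, 0, 0, 0, 1], [0, 0, 0, 0, 0, 0, 1], [0, 0, 0, 0, 0, 0, 1], [0, 0, 0, 0, 0, 0, 1], [0, 0, 0, 0, 0, 0, 1], [0, 0, 0, 0, 0, 0, 1], [0, 0, 0, 0, 0, 0, 1]]]'

```text
time_s: 7.6
eef_pos: [476.5, -128.0, 40.0]
eef_rot: [[-0.798, 0.223, 0.56], [0.182, 0.975, -0.128], [-0.574, -0.0, -0.819]]
ft_force: [-0.8, 0.0, 4.2]
opening: 16.2
grasp_force: 58.4
```

Run:
```python
from h import *
s=env.sense();R=s['eef_rot'];p=s['eef_pos'];print(p,s['q'],s['ft_force'],s['opening'],s['grasp_force']);G=np.array([476,-128,45.])
print((G-p)@R+[0,0,5])
```

```text
[ 476.48853042 -128.00282198   40.00366537] [-29.1283111   23.04034728 -69.54164687 -36.52804637   9.2446566
 -13.42677807] [-0.84311634  0.02730851  4.16518781] 16.20440349408568 58.35014462471008
[-2.47790625 -0.10629301  0.63528786]
```

Gripped, at the expected pose. Lifting out of the notches and up.

Request:
play_rows --plan '[[[-0.0086, 0, -0.0123, 0, 0, 0, 1], [-0.0172, 0, -0.0246, 0, 0, 0, 1], [-0.0172, 0, -0.0246, 0, 0, 0, 1], [-0.0332, 0.0045, -0.0134, 0, 0, 0, 1], [-0.0332, 0.0045, -0.0134, 0, 0, 0, 1], [-0.0332, 0.0045, -0.0134, 0, 0, 0, 1], [-0.0332, 0.0045, -0.0134, 0, 0, 0, 1], [-0.0332, 0.0045, -0.0134, 0, 0, 0, 1], [-0.0332, 0.0045, -0.0134, 0, 0, 0, 1], [0, 0, 0, 0, 0.157, 0, 1], [0, 0, 0, 0, 0.157, 0, 1], [0, 0, 0, 0, 0.157, 0, 1], [0, 0, 0, 0, 0.157, 0, 1], [0, 0, 0, 0, 0.157, 0, 1], [0, 0, 0, 0, 0, 0, 1], [0, 0, 0, 0, 0, 0, 1]]]'

```text
time_s: 9.6
eef_pos: [596.1, -127.6, 294.2]
eef_rot: [[-0.96, 0.223, -0.168], [0.22, 0.975, 0.038], [0.172, -0.0, -0.985]]
ft_force: [0.0, -0.6, -0.6]
opening: 16.5
grasp_force: 58.6
```

Run:
```python
from h import *
s=env.sense();R=s['eef_rot'];p=s['eef_pos'];print(p,R.round(4).tolist(),s['q'],s['opening'],s['grasp_force'])
d=np.array([.688,-.163,-.707]);G=np.array([611.3,232.2,155.2])-220*d
print("move in tool",(G-p)@R+[0,0,5], "world",G-p)
```

```text
[ 596.1484591  -127.62332385  294.18542523] [[-0.9604, 0.2228, -0.1675], [0.2195, 0.9749, 0.0382], [0.1718, -0.0001, -0.9851]] [-18.54912675  32.14520794  16.2010421   83.90008393  -0.97900243
  -5.59081947] 16.475511722803276 58.610156178474426
move in tool [220.50787449 355.38876491  26.6146736 ] world [-136.2084591   395.68332385   16.55457477]
```

Request:
play_rows --plan '[[[0.0272, 0.0395, 0.001, 0, 0, 0, 1], [0.0272, 0.0395, 0.001, 0, 0, 0, 1], [0.0272, 0.0395, 0.001, 0, 0, 0, 1], [0.0272, 0.0395, 0.001, 0, 0, 0, 1], [0.0272, 0.0395, 0.001, 0, 0, 0, 1], [0.0272, 0.0395, 0.001, 0, 0, 0, 1], [0.0272, 0.0395, 0.001, 0, 0, 0, 1], [0.0272, 0.0395, 0.001, 0, 0, 0, 1], [0.0272, 0.0395, 0.001, 0, 0, 0.009, 1], [0, 0, 0, 0, 0, 0, 1], [0, 0, 0, 0, 0, 0, 1], [0, 0, 0, 0, 0, 0, 1]]]'

```text
time_s: 11.1
eef_pos: [439.0, 271.8, 329.2]
eef_rot: [[-0.958, 0.233, -0.167], [0.23, 0.972, 0.039], [0.171, -0.001, -0.985]]
ft_force: [0.1, -1.1, -1.7]
opening: 16.7
grasp_force: 58.8
```

Run:
```python
from h import *
import pickle
c=viewer.camera_info("wrist");im=viewer.get_image("wrist");cv2.imwrite("pics/wF.png",im);pickle.dump(c,open("wF.pkl","wb"))
s=env.sense();R=s['eef_rot'];p=s['eef_pos'];print(s['time_s'],p,R.round(4).tolist(),s['q'])
M=np.array([611.3,232.2,155.2]);d0=np.array([-.819,0,.574]);g=p-5*R[:,2]
P=[g+190*(R@d0),M];pts=proj(c,P);print(pts,P, R@d0)
o=cv2.convertScaleAbs(im,alpha=1.4,beta=15)
cv2.imwrite("pics/wFm.png",np.vstack([cv2.resize(o[110:310,180:380],(600,600),interpolation=cv2.INTER_CUBIC)]))
```

```text
11.15 [439.2223665  271.88129539 328.96546897] [[-0.9579, 0.2332, -0.1674], [0.2299, 0.9724, 0.0392], [0.172, -0.0009, -0.9851]] [20.46082305 18.7300626   0.4585367  79.99719337  5.46704485 33.55722167]
[[278.56375737 374.11191559]
 [280.15882349 382.15248388]] [array([570.8577764 , 240.18599845, 199.69643667]), array([611.3, 232.2, 155.2])] [ 0.68841178 -0.1657853  -0.70628709]
```

View pics/wFm.png

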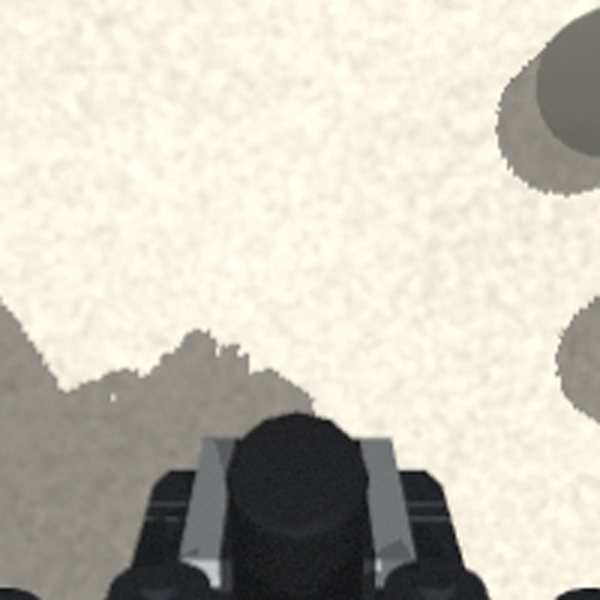

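The wrist view is blocked by the handle at (297,480), so I'll check the stick against the tube in the fixed cameras.

Run:
```python
from h import *
S=viewer.camera_info("side");T=viewer.camera_info("top")
s=env.sense();R=s['eef_rot'];p=s['eef_pos']
M=np.array([611.3,232.2,155.2]);g=p-5*R[:,2]+R@np.array([-2.5,0,.6]);d=R@np.array([-.8185,0.001,.574])
P=[g,g+50*d,g+190*d,M];print(np.array(P).round(1),d)
ps,pt=proj(S,P),proj(T,P);print(ps.round(1),pt.round(1))
a=viewer.get_image("side");b=viewer.get_image("top");cv2.imwrite("pics/s1.png",a);cv2.imwrite("pics/t1.png",b)
W=[]
for im,q in((a,ps),(b,pt)):
    x,y=(int(v) for v in q[2]-[25,40]);W.append(cv2.resize(im[y:y+75,x:x+50],None,fx=8,fy=8,interpolation=cv2.INTER_CUBIC));print(x,y)
cv2.imwrite("pics/st1.png",cv2.convertScaleAbs(np.hstack(W),alpha=1.4,beta=15))
```

```text
[[442.4 271.1 332.9]
 [476.8 262.9 297.6]
 [573.1 239.8 198.7]
 [611.3 232.2 155.2]] [ 0.68816606 -0.16469792 -0.70620203]
[[173.2 110. ]
 [189.4 117.5]
 [229.8 136.1]
 [243.8 143.6]] [[190.6 223.9]
 [195.7 212.3]
 [208.7 182.5]
 [213.1 171.9]]
204 96
183 142
```

View pics/st1.png

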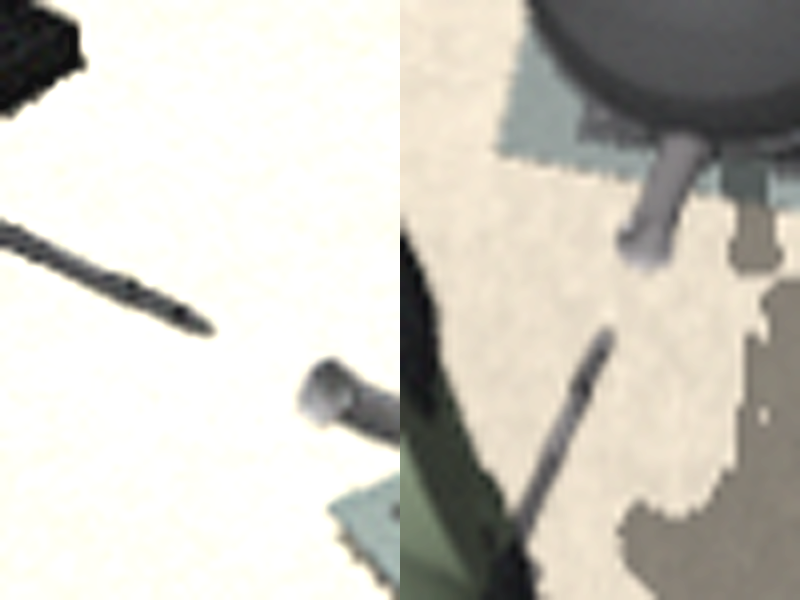

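The tip is at side (230.1,137.0) and top (208.9,183.1), and the mouth at side (244,144.7) and top (213.5,172.5). Both match the predictions with the same small bias. I'll correct about 3 mm and enter.

Request:
play_rows --plan '[[[0.0018, 0.0015, 0.0028, 0, 0, 0, 1], [-0.0164, 0, 0.0115, 0, 0, 0, 1], [-0.0164, 0, 0.0115, 0, 0, 0, 1], [-0.0082, 0, 0.0057, 0, 0, 0, 1], [-0.0082, 0, 0.0057, 0, 0, 0, 1], [-0.0082, 0, 0.0057, 0, 0, 0, 1], [0, 0, 0, 0, 0, 0, 1]]]'

```text
time_s: 12.12
eef_pos: [485.6, 263.2, 276.0]
eef_rot: [[-0.958, 0.232, -0.17], [0.229, 0.973, 0.038], [0.174, -0.002, -0.985]]
ft_force: [0.4, 1.0, -0.4]
opening: 16.3
grasp_force: 58.8
```

```bash
cat > ck.py <<'E'
from h import *
s=env.sense();R=s['eef_rot'];p=s['eef_pos']
M=np.array([611.3,232.2,155.2]);g=p-5*R[:,2]+R@np.array([-2.5,0,.6]);d=R@np.array([-.8185,0.001,.574])
az=np.radians(-13.4);x=np.array([np.cos(az),np.sin(az),-1])/2**.5;y=np.array([-np.sin(az),np.cos(az),0]);F=np.c_[x,y,np.cross(x,y)]
print(s['time_s'],"tip in tube",((g+190*d-M)@F).round(2),"org",((g+50*d-M)@F).round(2),"F in tube",(s['ft_force']@F).round(1),"mom",(s['moment']@F).round(2),"corr tool",s['q'].round(1),s['opening'],s['grasp_force'])
E
python3 ck.py
```

```text
12.125 tip in tube [12.5   0.89 -1.25] org [-127.46    0.96   -1.11] F in tube [ 0.4  1.  -0.2] mom [ 0.02 -0.13 -0.  ] corr tool [18.1 24.2  0.9 75.3  5.1 31.1] 16.32839277309987 58.83353590965271
```

Request:
play_rows --plan '[[[-0.0007, -0.0008, -0.001, 0, 0, 0, 1], [-0.0082, 0, 0.0057, 0, 0, 0, 1], [-0.0082, 0, 0.0057, 0, 0, 0, 1], [-0.0082, 0, 0.0057, 0, 0, 0, 1], [-0.0082, 0, 0.0057, 0, 0, 0, 1], [0, 0, 0, 0, 0, 0, 1], [0, 0, 0, 0, 0, 0, 1]]]'

```text
time_s: 13.0
eef_pos: [513.6, 255.8, 249.4]
eef_rot: [[-0.958, 0.232, -0.169], [0.228, 0.973, 0.039], [0.173, -0.002, -0.985]]
ft_force: [-0.7, 0.2, -1.8]
opening: 16.2
grasp_force: 58.8
```

```bash
python3 ck.py
```

```text
13.0 tip in tube [51.77  0.33  0.47] org [-88.19   0.33   0.54] F in tube [ 0.8  0.  -1.8] mom [-0.03 -0.11 -0.  ] corr tool [16.6 27.5  2.1 73.3  4.9 29.6] 16.17170446677935 58.83348226547241
```

In the bore with almost no force. Continuing.

Request:
play_rows --plan '[[[-0.0082, 0, 0.0057, 0, 0, 0, 1], [-0.0082, 0, 0.0057, 0, 0, 0, 1], [-0.0082, 0, 0.0057, 0, 0, 0, 1], [-0.0082, 0, 0.0057, 0, 0, 0, 1], [-0.0082, 0, 0.0057, 0, 0, 0, 1], [0, 0, 0, 0, 0, 0, 1]]]'

```text
time_s: 13.75
eef_pos: [548.3, 247.2, 213.3]
eef_rot: [[-0.958, 0.232, -0.17], [0.229, 0.973, 0.038], [0.174, -0.002, -0.985]]
ft_force: [-0.1, 1.1, -1.4]
opening: 16.4
grasp_force: 58.8
```

```bash
python3 ck.py
```

```text
13.75 tip in tube [ 1.026e+02 -1.600e-01  3.000e-02] org [-37.36  -0.05   0.22] F in tube [ 0.7  1.  -1.2] mom [ 0.03 -0.09 -0.01] corr tool [15.  31.9  4.1 71.1  4.6 28. ] 16.42459693983375 58.83864998817444
```

Request:
play_rows --plan '[[[-0.0082, 0, 0.0057, 0, 0, 0, 1], [-0.0082, 0, 0.0057, 0, 0, 0, 1], [-0.0041, 0, 0.0029, 0, 0, 0, 1], [0, 0, 0, 0, 0, 0, 1], [0, 0, 0, 0, 0, 0, 1]]]'

```text
time_s: 14.38
eef_pos: [565.3, 243.5, 196.7]
eef_rot: [[-0.958, 0.231, -0.169], [0.228, 0.973, 0.039], [0.173, -0.001, -0.985]]
ft_force: [-0.7, 0.3, -0.8]
opening: 16.4
grasp_force: 58.8
```

```bash
python3 ck.py
```

```text
14.375 tip in tube [126.61   0.32   0.89] org [-13.35   0.3    0.91] F in tube [ 0.1  0.1 -1.1] mom [ 0.05 -0.15 -0.03] corr tool [14.3 34.1  5.4 70.2  4.5 27.3] 16.436426849298407 58.84029507637024
```

Request:
play_rows --plan '[[[-0.0041, 0, 0.0029, 0, 0, 0, 1], [-0.0033, 0, 0.0023, 0, 0, 0, 1], [-0.0016, 0, 0.0011, 0, 0, 0, 1], [0, 0, 0, 0, 0, 0, 1]]]'

```text
time_s: 14.88
eef_pos: [572.9, 241.5, 188.6]
eef_rot: [[-0.958, 0.232, -0.169], [0.228, 0.973, 0.039], [0.173, -0.002, -0.985]]
ft_force: [0.1, 1.2, -1.7]
opening: 16.3
grasp_force: 58.8
```

```bash
python3 ck.py
```

```text
14.875 tip in tube [1.379e+02 1.200e-01 6.300e-01] org [-2.06  0.14  0.7 ] F in tube [ 1.   1.2 -1.3] mom [-0.05 -0.13  0.  ] corr tool [14.  35.1  6.  69.8  4.5 27. ] 16.258415549110747 58.84069740772247
```

Request:
play_rows --plan '[[[-0.0008, 0, 0.0006, 0, 0, 0, 1], [-0.0008, 0, 0.0006, 0, 0, 0, 1], [0, 0, 0, 0, 0, 0, 1]]]'

```text
time_s: 15.25
eef_pos: [574.0, 241.4, 187.7]
eef_rot: [[-0.958, 0.231, -0.169], [0.228, 0.973, 0.039], [0.173, -0.001, -0.985]]
ft_force: [-2.0, 0.1, 1.1]
opening: 16.0
grasp_force: 58.9
```

```bash
python3 ck.py
```

```text
15.25 tip in tube [139.37   0.31   0.75] org [-0.59  0.28  0.82] F in tube [-2.2 -0.4 -0.6] mom [-0.08  0.18 -0.03] corr tool [13.9 35.3  6.1 69.8  4.5 27. ] 16.046107102601308 58.91111433506012
```

Request:
play_rows --plan '[[[-0.0008, 0, 0.0006, 0, 0, 0, 1], [0, 0, 0, 0, 0, 0, 1]]]'

```text
time_s: 15.5
eef_pos: [574.0, 241.4, 187.5]
eef_rot: [[-0.958, 0.231, -0.17], [0.228, 0.973, 0.039], [0.175, -0.001, -0.985]]
ft_force: [-4.7, 0.2, 5.5]
opening: 16.4
grasp_force: 59.3
```

```bash
python3 ck.py
```

```text
15.5 tip in tube [139.48   0.37   0.37] org [-0.48  0.31  0.6 ] F in tube [-7.1 -0.9  0.6] mom [-0.1   0.92 -0.06] corr tool [13.9 35.3  6.1 69.8  4.5 26.9] 16.413966045608976 59.31194722652435
```

Request:
play_rows --plan '[[[-0.0008, 0, 0.0006, 0, 0, 0, 1], [0, 0, 0, 0, 0, 0, 1]]]'

```text
time_s: 15.75
eef_pos: [574.0, 241.4, 187.4]
eef_rot: [[-0.958, 0.231, -0.171], [0.228, 0.973, 0.039], [0.175, -0.001, -0.984]]
ft_force: [-7.7, -0.8, 9.7]
opening: 16.8
grasp_force: 59.6
```

```bash
python3 ck.py
```

```text
15.75 tip in tube [1.3955e+02 3.9000e-01 1.2000e-01] org [-0.41  0.31  0.48] F in tube [-12.   -2.5   1.7] mom [-0.28  1.53 -0.13] corr tool [13.9 35.3  6.2 69.9  4.6 26.9] 16.778176835679375 59.60550785064697
```

Seated: the axial force rises to 12 N while the position stops. I'll hold briefly, then draw it out.

Request:
play_rows --plan '[[[0, 0, 0, 0, 0, 0, 1], [0, 0, 0, 0, 0, 0, 1], [0, 0, 0, 0, 0, 0, 1], [0.0041, 0, -0.0029, 0, 0, 0, 1], [0.0082, 0, -0.0057, 0, 0, 0, 1], [0.0082, 0, -0.0057, 0, 0, 0, 1], [0.0082, 0, -0.0057, 0, 0, 0, 1], [0.0082, 0, -0.0057, 0, 0, 0, 1], [0.0082, 0, -0.0057, 0, 0, 0, 1], [0, 0, 0, 0, 0, 0, 1]]]'

```text
time_s: 17.0
eef_pos: [537.5, 250.3, 225.5]
eef_rot: [[-0.958, 0.231, -0.168], [0.228, 0.973, 0.039], [0.172, -0.001, -0.985]]
ft_force: [0.1, 0.3, -1.1]
opening: 16.0
grasp_force: 59.0
```

```bash
python3 ck.py
```

```text
17.0 tip in tube [86.    0.7   1.24] org [-53.96   0.59   1.11] F in tube [ 0.8  0.3 -0.7] mom [ 0.01 -0.2   0.05] corr tool [15.5 30.4  3.4 71.7  4.7 28.5] 16.03910090722049 59.04580771923065
```

Request:
play_rows --plan '[[[0.0082, 0, -0.0057, 0, 0, 0, 1], [0.0082, 0, -0.0057, 0, 0, 0, 1], [0.0082, 0, -0.0057, 0, 0, 0, 1], [0.0164, 0, -0.0115, 0, 0, 0, 1], [0.0164, 0, -0.0115, 0, 0, 0, 1], [0.0164, 0, -0.0115, 0, 0, 0, 1], [0.0164, 0, -0.0115, 0, 0, 0, 1], [0.0164, 0, -0.0115, 0, 0, 0, 1], [0, 0, 0, 0, 0, 0, 1], [0, 0, 0, 0, 0, 0, 1]]]'

```text
time_s: 18.25
eef_pos: [448.3, 271.4, 316.3]
eef_rot: [[-0.958, 0.232, -0.169], [0.228, 0.973, 0.038], [0.173, -0.002, -0.985]]
ft_force: [-0.1, -0.1, -1.2]
opening: 16.5
grasp_force: 59.0
```

```bash
python3 ck.py
python3 - <<'E'
from h import *
s=env.sense();R=s['eef_rot'];p=s['eef_pos'];print(p,R.round(3).tolist())
for t in((476.5,-128,250),(596,-128,294)): print((np.array(t)-p)@R)
E
```

```text
18.25 tip in tube [-43.05   0.39   0.41] org [-183.01    0.4     0.4 ] F in tube [ 0.8 -0.1 -0.9] mom [ 0.01 -0.13  0.01] corr tool [20.1 19.9  0.3 78.8  5.4 33.1] 16.451154081965537 59.04440402984619
[448.26363182 271.44543603 316.3301606 ] [[-0.958, 0.232, -0.169], [0.228, 0.973, 0.038], [0.173, -0.002, -0.985]]
[-129.73056325 -381.93935543   45.23216543]
[-236.61815651 -354.34468814  -18.24875096]
```

Request:
play_rows --plan '[[[-0.017, -0.0478, 0, 0, 0, 0, 1], [-0.017, -0.0478, 0, 0, 0, 0, 1], [-0.017, -0.0478, 0, 0, 0, 0, 1], [-0.017, -0.0478, 0, 0, 0, 0, 1], [-0.017, -0.0478, 0, 0, 0, 0, 1], [-0.017, -0.0478, 0, 0, 0, 0, 1], [-0.017, -0.0478, 0, 0, 0, 0, 1], [-0.017, -0.0478, 0, 0, 0, 0, 1], [0, 0, 0, 0, -0.14, 0, 1], [0, 0, 0, 0, -0.14, 0, 1], [0, 0, 0, 0, -0.14, 0, 1], [0, 0, 0, 0, -0.14, 0, 1], [0, 0, 0, 0, -0.12, 0, 1], [0, 0, 0, 0, 0, 0, 1], [0, 0, 0, 0, 0, 0, 1], [0, 0, 0, 0, 0, 0, 1]]]'

```text
time_s: 20.25
eef_pos: [491.3, -132.3, 294.5]
eef_rot: [[-0.851, 0.232, 0.471], [0.202, 0.973, -0.114], [-0.485, -0.002, -0.875]]
ft_force: [0.6, 0.2, -1.1]
opening: 16.1
grasp_force: 59.3
```

```bash
cat > fin.py <<'E'
from h import *
s=env.sense();R=s['eef_rot'];p=s['eef_pos']
g=p-5*R[:,2]+R@np.array([-2.5,0,.6]);d=R@np.array([-.8185,0.001,.574]);t=g+190*d
az=np.radians(-12.8);u=np.array([np.cos(az),np.sin(az)]);v=np.array([-u[1],u[0]])
O=np.array([476,-128])+135*u
print(s['time_s'],p,"tip",t,"collar",g+50*d,"pitch",np.degrees(np.arcsin(d[2])),"tip in tray",(t[:2]-O)@u,(t[:2]-O)@v,s['q'].round(1),s['grasp_force'])
S=viewer.camera_info("side");T=viewer.camera_info("top");print(proj(S,[t,g]),proj(T,[t,g]))
a=viewer.get_image("side");b=viewer.get_image("top")
o=np.hstack([cv2.resize(a[150:300,240:440],None,fx=2,fy=2),cv2.resize(b[110:260,240:440],None,fx=2,fy=2)])
cv2.imwrite("pics/fin.png",cv2.convertScaleAbs(o,alpha=1.4,beta=15))
E
python3 fin.py
```

```text
20.25 [ 491.31828474 -132.34036634  294.47251738] tip [ 675.15989413 -175.93706439  279.50313187] collar [ 539.73821233 -143.81596503  294.26187082] pitch -6.051339961091524 tip in tray 69.83102676016443 -2.6222220584740388 [-27.2  -7.4 -40.8  28.3   6.5 -12.2] 59.2645400762558
[[388.83397753 168.19327349]
 [318.16393841 195.20328382]] [[349.41482569 141.23544844]
 [336.56177081 204.74609942]]
```

View pics/fin.png

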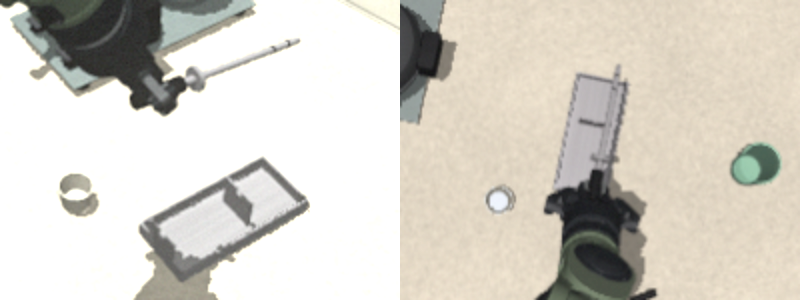

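The stick is held nearly level, with the tip at side (388.5,170.5) as predicted. It is at z 280, over tray x +70 and y −3. Time is 20 s, so I'm handing in.

```bash
python3 -c "
from station import env
print(env.sense()['joint_vel'].round(2)); print(env.close_job())"
```

```text
[ 0.06 -0.34 -0.91 -0.22 -0.03  0.02]
the job is handed in; nothing more can be done
None
```

I handed the job in after about 20 s of arm time (no verdict came back): the dipstick seated home at about 12 N on the wrist sensor, was drawn right out, and is held about 6° off level with its tip roughly 280 mm up over the tray.

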